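Unbolt the stock pen's gate and hold it ajar

ROBOT

A 6-joint arm with a two-finger parallel gripper is mounted at the origin on the work surface. World frame = base frame: x ahead of the robot, y to its left, z up, the work surface at z = 0. Lengths are in m, angles in rad, forces in N, time in s.
With the tool pointing down it reaches from about 0.375 to 0.975 m from the base axis. Payload 3.8 kg.
Tool frame: the origin (TCP) lies midway between the tips of the shut fingers; the grasp point (between the pads) lies 19 mm behind it (tcp_to_grasp is the distance from the TCP to the grasp point, in m); z points along the fingers, y is the direction in which the jaws open and shut (so a half turn about z gives the same grasp; the last joint's range is limited). The gripper opens to 88 mm and grips with 3 to 60 N. Pads are 18 mm wide; open, the fingers measure 123 mm over their backs; the gripper's body (75 mm by 187 mm) begins 45 mm behind the grasp point.
Start: joints at [-1.188, 0.264, 1.604, -0, 1.274, -0.037], TCP at [0.275, -0.616, 0.207] pointing down, gripper open.
Joint ranges: [-2.63, 2.63], [-0.94, 2.18], [0.31, 2.57], [-1.31, 4.45], [0, 2.66], [-2.55, 2.55]. Speed limits (rad/s): [2.57, 2.57, 3.14, 3.14, 3.14, 3.14].

INTERFACE

Orientations are given as a rotation vector (axis times angle).
In Python, from station import get_state, grab_frame, job_done, tcp_to_grasp gives the robot as it stands.
- The arm moves only by the tool carry_out, never from a script. Its argument "motion" is one flat list of numbers, 6 for each row, row after row: the shift along the tool's x, y, z in m, then the turn, a rotation vector about the tool's x, y, z in rad. In form: [dx, dy, dz, wx, wy, wz, dx, dy, dz, wx, wy, wz, ...]. A call has 1 to 5 rows; each row shifts and turns the pose as measured when the row begins, along the tool's axes as they then stand; what a row does not reach is not made up. A row lasts 1/8 s, in which the tool goes at most 62.5 mm and 10.7 degrees, less where a joint would pass 70% of its speed; a pose out of reach is approached as far as the arm can. A call is refused whole if a number of a shift passes 0.0625 or a number of a turn 0.188, either way. A call with a gripper value outside its range is refused whole. "grip" is the opening, from -1 (shut) to 1 (fully open), set as the call begins (left out, the last holds). The fingers move at their own pace and stop on an object; the grip force is fixed at half the most. Time passes only in rows, so rows that do not move let the fingers close. It gives the time, the measured TCP pose, the force and the opening at its end, in the units of the state.
- get_state(): the state, without advancing time (a new reading comes with each control period).
- grab_frame(name): name is "scene" or "top" or "wrist"; returns a dict with "frame" (384x512x3 uint8, red, green, blue), "camera_matrix" (3x3 intrinsics, pixels), "eye" and "attitude" of the camera in the world. Camera axes: x right, y down, z forward; pixel columns grow to the right and rows downward; lengths in m; the calibration is good to about 2 mm. A picture is of the moment at which its call begins. There is no depth.
- job_done(): hands the job in, once; it reports no verdict.
The state is a dict: "clock": time; "qpos": joint angles; "qd": joint speeds; "joint_torque": joint torques, N m; "tcp_pos": TCP position; "tool_rot": TCP orientation; "contact_force": force on the tool from outside, world axes, zero at the start; "moment": the same for the moment, N m; "finger_gap": opening from 0.0 (shut) to 1.0 (fully open).
Only numpy, scipy, OpenCV 4.12 (cv2) and the standard library are available. Lean on these libraries where they do the work, as an engineer would, in place of code of your own. Each camera call takes 0.05 s, during which the arm holds its last target.

TASK

The small wooden stock pen on the shop counter has to be opened for a look inside. First press its raised keeper bar down across the opening until it clicks fully home under its spring catch, so that the stock stays in; then take the sagging barrel bolt by its knob, lift it so its nose clears the bent lip of the keeper while you draw it back, and swing the sprung gate out until its free edge stands about 10 cm open (7 to 13 cm will do). Finish holding it like that, still gripping the bolt's knob with the bolt drawn back, the keeper bar still shut, and the jar, mug, book and tin left where they are.

Things in the scene. Friction and masses are not known exactly. Their poses are not given: they have to be found in the camera images.
- pen: Open-topped wooden stock pen fixed to the counter, 262 deep, 356 wide, walls 120 mm high. Origin: on the counter under the middle of the shut gate; x points from gate into pen, y along the gate, z up. 'Pen' coordinates below are in mm in this frame. Gate hinge at y = 140, bent keeper on the post at y = -160, bar's spring catch at (70, 163), 152 high. Only knob and raised bar stand above 160.
- keeper_bar (a joint): Keeper bar: steel rod 12 mm thick, 338 long, swinging upright in the plane pen x = 70 about its pivot at pen (70, -165, 132), free end towards +y. Rad: 0 = shut (level, hard stop), positive = raised. Stays where left (under 1 N at the pad moves it down); over the last 10 mm at its free end it pushes a sprung ball aside (about 4 N at the pad), which snaps in over it. Home below 0.015.
- bar_pad (a point): Middle of the upper face of the thumb pad on the keeper bar: steel plate 30 mm along the bar, 24 wide, 265 mm along the bar from its pivot, its face 10 mm above the rod's axis. Bar shut: at pen (70, 100, 142), facing up; it tilts with the bar.
- gate (a joint): Low slatted gate, 277 mm wide, 22 thick, top edge 120 high, upright hinge line at pen (0, 140). Rad: 0 = shut, positive = swung out towards pen -x, stop at 0.8. A spring pulls it shut (0.5 Nm when shut, 0.75 Nm at 0.4 rad). Edge 70 to 130 mm open is 0.25 to 0.47 rad.
- gate_edge (a point): Top of the gate's free edge, 277 mm from the hinge line; at pen (0, -137, 120) mm when shut.
- bolt_draw (a joint): How far the barrel bolt is drawn back along the gate towards the gate's hinge (pen +y when the gate is shut), m: 0 = shot home in the keeper, stop at 0.045. About 1 N of friction; stays where left. The gate is free once drawn 0.03.
- barrel_bolt: Sagging bolt along the gate's top: 10 mm steel rod with upright knob and, at its end, a turned-down nose; 0.13 to 0.22 kg. Origin: on the rod's axis at its tail, pen (0, 20, 138) when shut; y to the hinge, z up. Pivots at its tail: sags level, lifts to 0.12 rad. Sagged, the nose hooks 8 mm behind the keeper's lip. Lift the knob 7 to 11 mm (stop at 12.6) and keep it up for the first 25 mm of draw.
- bolt_knob (a point): Centre of the top of the bolt's knob: upright steel cylinder 18 mm diameter, 34 tall, on a 10 mm stem, 105 mm from the bolt's tail. At pen (0, -85, 192) when shut and sagged, so 225 mm from the gate's hinge line less the draw; over 25 mm free all round.
- bolt_nose (a point): Underside of the bolt's nose (12 mm long, 14 wide), 180 mm from the tail; at pen (0, -160, 124) when shut and sagged. The keeper's lip stands at pen y = -149, its top 132 high, between two cheeks 150 high that keep the gate shut.
- jar: Glass jar, 66 mm diameter, 85 mm tall, standing inside the pen; origin at the centre of its underside. Leave alone.
- mug: White mug, 72 mm diameter, 75 mm tall, standing inside the pen; origin at the centre of its underside. Leave alone.
- book: Hardback book lying flat on the counter beside the pen, 154 by 104 by 26 mm; origin at the centre of its underside. Leave alone.
- tin: Metal tin, 74 mm diameter, 90 mm tall, standing on the counter beside the pen; origin at the centre of its underside. Leave alone.

How it is judged:
On the way, in this order (a step that is already met when the one before it is completed fails the run):
1. the keeper bar is home in its catch, the bolt still shot (value of joint keeper_bar below 0.015 rad and value of joint bolt_draw below 0.01 m), for 0.3 s.
2. the bolt is drawn clear of the keeper (value of joint bolt_draw above 0.03 m), for 0.1 s.
At the end, for the whole second after the job is handed in: The gate stands still at 0.25 to 0.47 rad (free edge 70 to 130 mm open) against its spring, the fingers press on the barrel bolt with more than 1 N, the bolt is still drawn back more than 25 mm, the keeper bar is home (below 0.015 rad), and jar, mug, book and tin stand or lie as they were (value of joint gate between 0.25 and 0.47 rad and velocity of joint gate between -0.05 and 0.05 rad/s and value of joint bolt_draw above 0.025 m and value of joint keeper_bar below 0.015 rad and contact force between the fingers and barrel_bolt above 1 N and angle between each of jar, mug, book, tin's own z axis and vertical below 0.2 rad); the arm keeps its last pose, push and grip.
It fails at once if the jar is moved more than 25 mm or tipped (distance of jar from where it was at the start of the episode above 0.025 m or angle between jar's own z axis and vertical above 0.35 rad).
It fails at once if the mug is moved more than 25 mm or tipped (distance of mug from where it was at the start of the episode above 0.025 m or angle between mug's own z axis and vertical above 0.35 rad).
It fails at once if the book is moved more than 25 mm or tipped (distance of book from where it was at the start of the episode above 0.025 m or angle between book's own z axis and vertical above 0.35 rad).
It fails at once if the tin is moved more than 25 mm or tipped (distance of tin from where it was at the start of the episode above 0.025 m or angle between tin's own z axis and vertical above 0.35 rad).
It also fails if it takes over 45 s, if anything falls off the work surface, if the arm or the gripper's body presses on something with over 40 N, if the wrist force passes 120 N, or if a joint passes its speed limit or range.

## Working session

There is one attempt and no reset: what is moved stays moved. The work goes in short steps, Python scripts to look and compute and a tool call to move; the robot and the scene stay as the last step left them, time stands still between calls to the robot, and variables do not carry over. Pictures are saved under pics/ and viewed, and the job is handed in when it is done.

Besides the shell and the picture viewer there is one more tool, called after ">>>" by a JSON object that holds its "method" and its "body", one argument or row to a line. carry_out: Moves the arm, as the interface text tells. Its arguments: {"type":"object","properties":{"motion":{"type":"array","items":{"type":"number"}},"grip":{"type":"number"}},"required":["motion"]}

```bash
mkdir -p pics; ls
python3 - <<'E'
from station import *
import cv2
s=get_state();print(s, tcp_to_grasp)
for n in ["scene","top","wrist"]:
    f=grab_frame(n);cv2.imwrite(f"pics/{n}0.png",f["frame"][:,:,::-1]);print(n,f["camera_matrix"],f["eye"],f["attitude"])
E
```

```text
pics
{'clock': 0.0, 'qpos': array([-1.18787879e+00,  2.64737603e-01,  1.60530872e+00, -1.69173256e-05,
        1.27367730e+00, -3.69274834e-02]), 'qd': array([-1.18920321e-03,  7.51465341e-05, -1.79258243e-04,  2.78345761e-04,
        3.82133411e-04, -7.22903293e-04]), 'joint_torque': array([-2.10202808e-03, -5.02120650e+01, -3.56874096e+01,  7.24797067e-02,
        2.93355924e-02, -1.47594264e-04]), 'tcp_pos': array([ 0.27484195, -0.61570149,  0.20613378]), 'tool_rot': array([-3.07057344e+00, -6.54228753e-01,  6.00807129e-04]), 'contact_force': array([ 0.17970895, -0.46055727, -0.16341486]), 'moment': array([-0.02290725,  0.01250628, -0.01587884]), 'finger_gap': 0.9962263655619981} 0.0187
scene [[489.62572819   0.         252.86285123]
 [  0.         489.62572819 190.33723539]
 [  0.           0.           1.        ]] [1.39267055 0.47571465 0.96183186] [-1.25850554 -2.24245484  0.94399096]
top [[374.52752423   0.         252.73696164]
 [  0.         374.52752423 190.82840581]
 [  0.           0.           1.        ]] [0.50217285 0.01825687 1.19404182] [-2.13700954  2.17665333 -0.10061826]
wrist [[321.39519494   0.         253.58797861]
 [  0.         321.39519494 195.15382116]
 [  0.           0.           1.        ]] [ 0.34746214 -0.58316946  0.38418784] [ 2.40873065 -1.56217849 -0.24887032]
```

View pics/scene0.png

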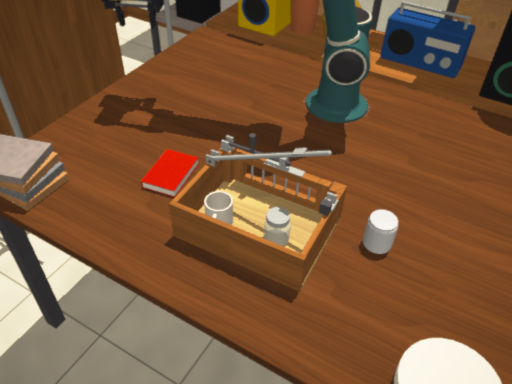

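View pics/top0.png

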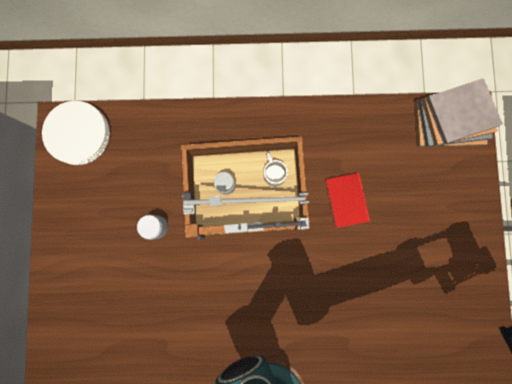

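View pics/wrist0.png

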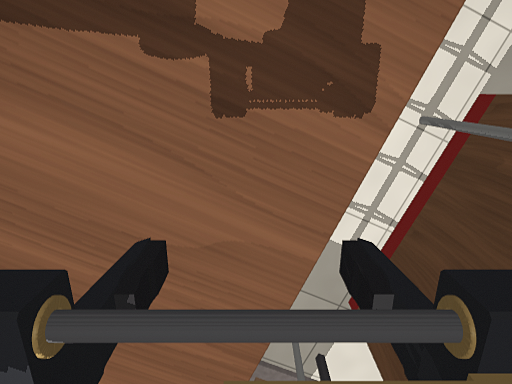

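The scene view shows the pen around (260,215), with the gate facing the robot. In the top view the pen spans about (185..308, 138..238), with the tin at (152,227), the book at (348,200), and the bar at row 201. I'll zoom in.

Run:
```python
import cv2
a=cv2.imread("pics/top0.png")[120:250,170:330];cv2.imwrite("pics/topz.png",cv2.resize(a,(800,650)[:2] if 0 else (736,598),interpolation=cv2.INTER_CUBIC))
a=cv2.imread("pics/scene0.png")[125:285,165:365];cv2.imwrite("pics/scz.png",cv2.resize(a,(740,592),interpolation=cv2.INTER_CUBIC))
```

```text
(no output)
```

View pics/topz.png

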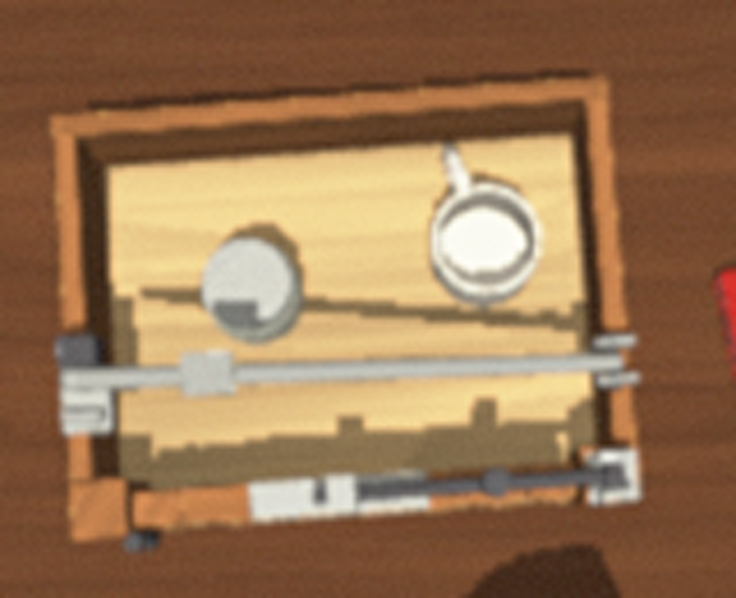

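View pics/scz.png

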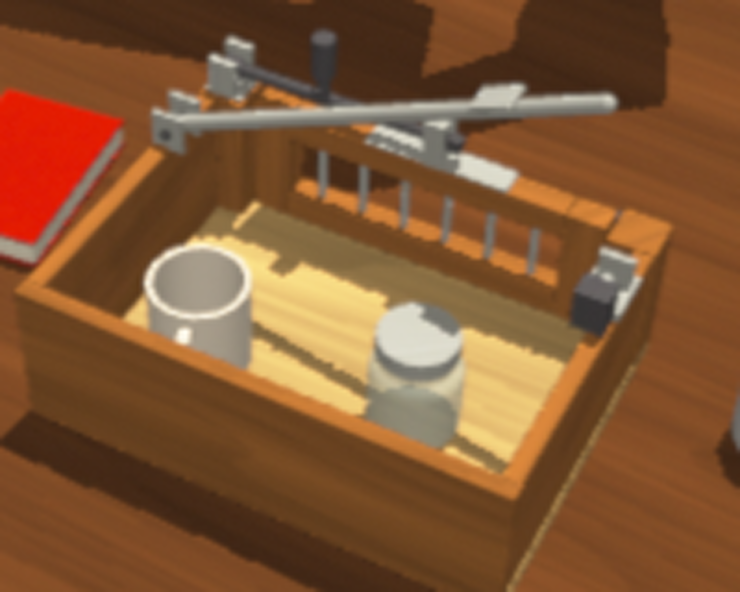

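```bash
cat > h.py <<'E'
import numpy as np, cv2
from scipy.spatial.transform import Rotation as R
from station import *
def ray(f,uv):
    d=np.linalg.inv(f["camera_matrix"])@np.array([uv[0],uv[1],1.]); return np.array(f["eye"]),R.from_rotvec(f["attitude"]).as_matrix()@d
def onz(f,uv,z):
    e,d=ray(f,uv); return e+d*(z-e[2])/d[2]
def proj(f,p):
    c=R.from_rotvec(f["attitude"]).as_matrix().T@(np.array(p)-f["eye"]); q=f["camera_matrix"]@c; return q[:2]/q[2]
def tri(f1,u1,f2,u2):
    e1,d1=ray(f1,u1);e2,d2=ray(f2,u2);d1/=np.linalg.norm(d1);d2/=np.linalg.norm(d2)
    A=np.stack([d1,-d2],1);t=np.linalg.lstsq(A,e2-e1,rcond=None)[0]
    a=e1+d1*t[0];b=e2+d2*t[1];return (a+b)/2,np.linalg.norm(a-b)
E
python3 - <<'E'
from h import *
T=grab_frame("top");S=grab_frame("scene")
z=lambda a,b:(170+(a+.5)/4.6-.5,120+(b+.5)/4.6-.5)
s=lambda a,b:(165+(a+.5)/3.7-.5,125+(b+.5)/3.7-.5)
c={k:onz(T,z(*v),.12) for k,v in dict(FL=(52,118),FR=(607,80),NL=(72,540)).items()}
cs={k:onz(S,s(*v),.12) for k,v in dict(FL=(517,497),FR=(18,292),NL=(671,232)).items()}
print(c);print(cs)
print(np.linalg.norm(c['FL']-c['FR']),np.linalg.norm(c['FL']-c['NL']))
print("knob",tri(T,z(498,482),S,s(323,36)), "z192",onz(T,z(498,482),.192))
print("pad",tri(T,z(208,373),S,s(500,97)))
print("pivot",tri(T,z(617,361),S,s(168,130)))
print("end",tri(T,z(64,378),S,s(610,103)))
E
```

```text
{'FL': array([0.7595339 , 0.24369106, 0.12      ]), 'FR': array([ 0.77654143, -0.11034275,  0.12      ]), 'NL': array([0.4920131 , 0.23024754, 0.12      ])}
{'FL': array([0.75834067, 0.24145315, 0.12      ]), 'FR': array([ 0.77868476, -0.11091917,  0.12      ]), 'NL': array([0.49976856, 0.22849427, 0.12      ])}
0.35444209645715485 0.26785837386280964
knob (array([ 0.52259432, -0.03275822,  0.19453105]), np.float64(0.0036920882431933045)) z192 [ 0.52177353 -0.03125234  0.192     ]
pad (array([0.58322779, 0.12904714, 0.25233839]), np.float64(0.0007583699060786361))
pivot (array([ 0.59815119, -0.1129518 ,  0.12684235]), np.float64(0.006561110725755703))
end (array([0.58070641, 0.20135959, 0.27752036]), np.float64(0.004989358906740548))
```

```bash
cat >> h.py <<'E'
YAW=0.052; O=np.array([0.5177,0.053])
def pen(x,y,z):  # mm -> world m
    c,s=np.cos(YAW),np.sin(YAW); return np.array([O[0]+(c*x-s*y)/1e3,O[1]+(s*x+c*y)/1e3,z/1e3])
def topen(p):
    c,s=np.cos(YAW),np.sin(YAW); d=(np.array(p[:2])-O)*1e3; return np.array([c*d[0]+s*d[1],-s*d[0]+c*d[1],p[2]*1e3])
def down(yaw): # jaw (y) axis at world angle yaw
    y=np.array([np.cos(yaw),np.sin(yaw),0]);z=np.array([0,0,-1.]);return R.from_matrix(np.stack([np.cross(y,z),y,z],1))
def rows(wps,step=.06,turn=.18,pose=None):
    "wps: list of (pos world, jaw yaw); prints tool rows"
    s=get_state(); p=np.array(s["tcp_pos"]);r=R.from_rotvec(s["tool_rot"])
    print("t",round(s["clock"],2),"pen",topen(p).round(1),"jaw yaw",np.round(np.arctan2(*r.as_matrix()[[1,0],1]),3))
    for tp,yaw in wps:
        tr=down(yaw); rv=(r.inv()*tr).as_rotvec()
        n=max(1,int(np.ceil(max(np.abs(r.inv().apply(tp-p)).max()/step,np.linalg.norm(tp-p)/.0625,np.linalg.norm(rv)/turn))))
        for i in range(n):
            np_=p+(tp-p)/(n-i); rr=r*R.from_rotvec((r.inv()*tr).as_rotvec()/(n-i))
            d=r.inv().apply(np_-p); w=(r.inv()*rr).as_rotvec()
            print(", ".join("%g"%v for v in list(d.round(3))+list(w.round(2))),",")
            p=p+r.apply(d.round(3)); r=r*R.from_rotvec(w.round(2))
        print("--")
E
python3 -c "
from h import *
P=get_state()['tcp_pos']
rows([(np.array([P[0],P[1],.31]),-1.15),(pen(70,72,300),YAW)])"
```

```text
t 0.25 pen [-277.2 -655.5  206.8] jaw yaw -1.151
0, -0, -0.052, -0, -0, -0 ,
0, -0, -0.051, -0, -0, -0 ,
--
0.045, -0.043, 0.001, -0, -0, -0.09 ,
0.049, -0.038, 0.001, -0, -0, -0.09 ,
0.052, -0.034, 0.001, -0, -0, -0.09 ,
0.055, -0.029, 0.001, -0, -0, -0.09 ,
0.057, -0.024, 0.001, -0, -0, -0.09 ,
0.059, -0.019, 0.001, -0, -0, -0.09 ,
0.061, -0.013, 0.001, -0, -0, -0.09 ,
0.061, -0.008, 0.001, -0, -0, -0.1 ,
0.062, -0.002, 0, -0, -0, -0.09 ,
0.062, 0.004, 0.001, -0, -0, -0.1 ,
0.061, 0.01, 0, -0, -0, -0.09 ,
0.06, 0.015, 0.001, -0, -0, -0.1 ,
0.058, 0.022, 0, -0, -0, -0.09 ,
--
```

>>> {"method": "carry_out", "body": {
  "motion": [0,0,-0.052,0,0,0,0,0,-0.052,0,0,0,0.045,-0.043,0,0,0,-0.09,0.049,-0.038,0,0,0,-0.09,0.052,-0.034,0,0,0,-0.09],
  "grip": -1
}}

```text
clock: 0.88
tcp_pos: [0.3461, -0.4436, 0.3122]
tool_rot: [-2.952, -1.063, -0.002]
contact_force: [0.4, 0.3, 0.2]
finger_gap: 0.458
```

>>> {"method": "carry_out", "body": {
  "motion": [0.055,-0.029,0,0,0,-0.09,0.057,-0.024,0,0,0,-0.09,0.059,-0.019,0,0,0,-0.09,0.06,-0.013,0,0,0,-0.09,0.06,-0.008,0,0,0,-0.09]
}}

```text
clock: 1.5
tcp_pos: [0.4624, -0.153, 0.314]
tool_rot: [-2.633, -1.714, -0.006]
contact_force: [1.0, -0.4, -0.5]
finger_gap: 0.006
```

```bash
python3 -c "
from h import *
rows([(pen(70,72,300),YAW)])"
```

```text
t 1.5 pen [ -66.  -202.9  314. ] jaw yaw -0.417
0.051, -0, 0.003, 0, -0, -0.08 ,
0.051, 0.004, 0.002, 0, -0, -0.08 ,
0.051, 0.007, 0.003, 0, -0, -0.08 ,
0.05, 0.012, 0.002, 0, -0, -0.08 ,
0.048, 0.015, 0.003, 0, -0, -0.07 ,
0.048, 0.019, 0.002, 0, -0, -0.08 ,
--
```

>>> {"method": "carry_out", "body": {
  "motion": [0.051,0,0,0,0,-0.08,0.051,0.004,0,0,0,-0.08,0.051,0.007,0,0,0,-0.08,0.05,0.012,0,0,0,-0.08,0.048,0.015,0,0,0,-0.08]
}}

```text
clock: 2.12
tcp_pos: [0.5638, 0.0915, 0.3157]
tool_rot: [2.22, 2.218, 0.009]
contact_force: [-0.1, -0.7, 0.6]
finger_gap: 0.005
```

```bash
python3 -c "
from h import *
rows([(pen(70,72,300),YAW),(pen(70,73,258),YAW)])
for n in ['scene','top','wrist']:
    f=grab_frame(n);cv2.imwrite(f'pics/{n}1.png',f['frame'][:,:,::-1])
a=cv2.imread('pics/wrist1.png');b=cv2.imread('pics/scene1.png')[85:277,155:355]
cv2.imwrite('pics/c1.png',np.hstack([cv2.resize(a,(400,300)),cv2.resize(b,(400,384),interpolation=2)[:300]]))"
```

```text
t 2.12 pen [ 48.   36.  315.7] jaw yaw -0.001
0.037, 0.02, 0.016, 0.01, -0, -0.05 ,
--
0.001, 0, 0.042, -0, -0, -0 ,
--
```

View pics/c1.png

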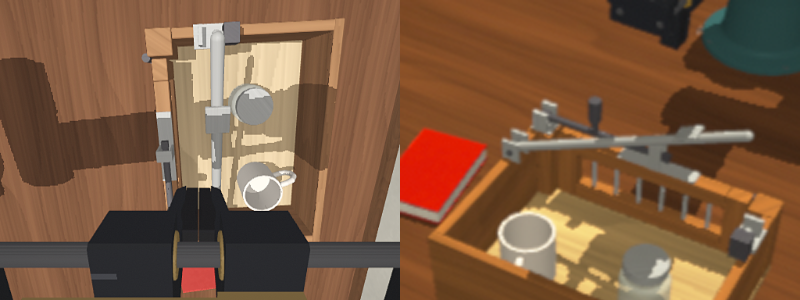

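The wrist view shows the bar running straight ahead of the shut fingers, with the pad at about (276,153) in the full-size image. I'll check that against my pen frame.

```bash
python3 -c "
from h import *
W=grab_frame('wrist');cv2.imwrite('pics/w2.png',cv2.resize(W['frame'][20:260,150:470,::-1],(800,600),interpolation=2))
q=lambda p:((proj(W,p)-[150,20])*2.5).round()
for th in(.42,.44):
  print('pad',q(pen(70,-165+265*np.cos(th)-10*np.sin(th),132+265*np.sin(th)+10*np.cos(th))),'end',q(pen(70,-165+338*np.cos(th),132+338*np.sin(th))))
print('catch',q(pen(70,163,152)),'FL',q(pen(251,178,120)))"
```

```text
pad [326. 326.] end [325.  63.]
pad [327. 336.] end [327.  72.]
catch [298.  51.] FL [728.  -2.]
```

View pics/w2.png

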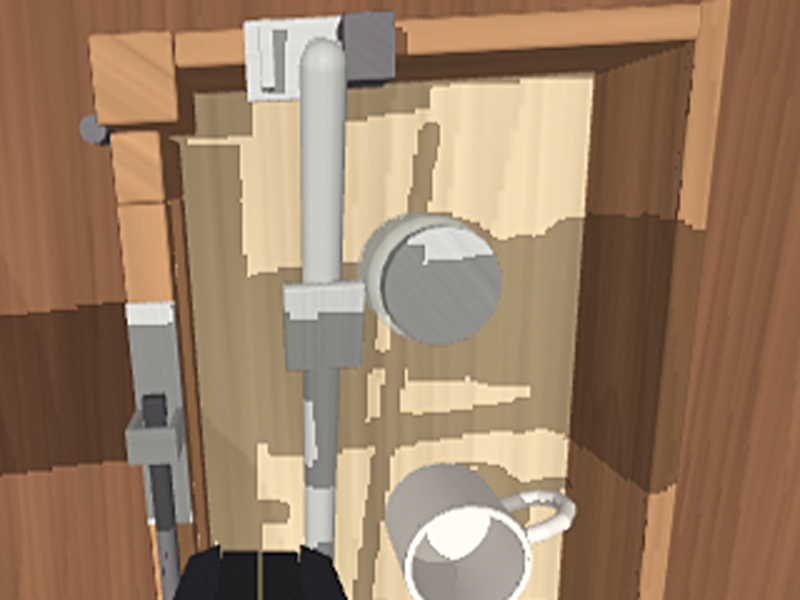

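>>> {"method": "carry_out", "body": {
  "motion": [0.037,0.02,0.016,0.01,0,-0.05,0,0,0.03,0,0,0,0,0,0,0,0,0]
}}

```text
clock: 2.7
tcp_pos: [0.5834, 0.1237, 0.2696]
tool_rot: [-2.172, -2.267, 0.005]
contact_force: [-0.1, -0.5, -0.9]
finger_gap: 0.003
```

```bash
python3 -c "
from h import *
y=lambda t:-165+265*np.cos(t)-10*np.sin(t)
z=lambda t:132+265*np.sin(t)+10*np.cos(t)
for t in (.42,.3,.2,.1,0): print(t,y(t),z(t))
rows([(pen(70,y(t),z(t)),YAW) for t in (.42,.34,.26,.18,.1,.05,.0)])"
```

```text
0.42 72.89096465216598 249.18740946390918
0.3 85.2089675516722 219.86621965651105
0.2 92.7309498199784 194.44803843910364
0.1 97.67776963220854 168.40589706418973
0 100.0 142.0
t 2.7 pen [ 69.2  67.2 269.6] jaw yaw 0.043
0.006, 0.001, 0.02, -0, 0, -0.01 ,
--
0.008, -0, 0.02, -0, 0, 0 ,
--
0.007, -0, 0.02, -0, 0, 0 ,
--
0.006, 0, 0.02, -0, 0, 0 ,
--
0.004, 0, 0.021, -0, 0, 0 ,
--
0.001, 0, 0.013, -0, 0, 0 ,
--
0.001, 0, 0.014, -0, 0, 0 ,
--
```

>>> {"method": "carry_out", "body": {
  "motion": [0.006,0.001,0.02,0,0,-0.01,0.008,0,0.02,0,0,0,0.007,0,0.02,0,0,0,0.006,0,0.02,0,0,0]
}}

```text
clock: 3.2
tcp_pos: [0.5851, 0.1506, 0.1899]
tool_rot: [2.165, 2.274, 0.006]
contact_force: [0.1, 0.2, 1.2]
finger_gap: 0.005
```

```bash
python3 -c "
from h import *
y=lambda t:-165+265*np.cos(t)-10*np.sin(t)
z=lambda t:132+265*np.sin(t)+10*np.cos(t)
rows([(pen(70,y(t),z(t)),YAW) for t in (.1,.05,.0)])
for n in ['scene','wrist']:
    f=grab_frame(n);cv2.imwrite(f'pics/{n}3.png',f['frame'][:,:,::-1])
a=cv2.imread('pics/wrist3.png');b=cv2.imread('pics/scene3.png')[85:277,155:355]
cv2.imwrite('pics/c3.png',np.hstack([cv2.resize(a,(400,300)),cv2.resize(b,(400,384),interpolation=2)[:300]]))"
```

```text
t 3.2 pen [ 72.4  93.9 189.9] jaw yaw 0.049
0.004, -0.002, 0.021, 0, -0, -0 ,
--
0.001, -0.001, 0.014, 0, -0, -0 ,
--
0.001, 0, 0.013, 0, -0, -0 ,
--
```

View pics/c3.png

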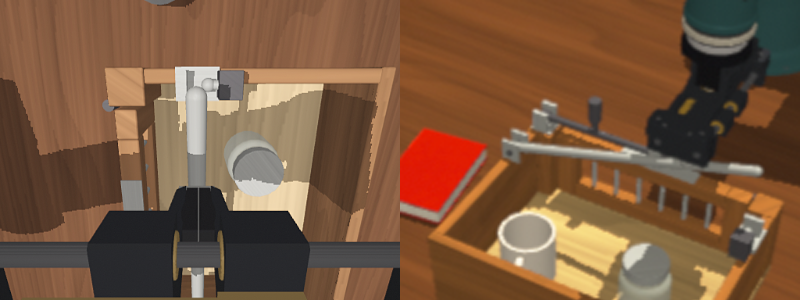

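The shut fingers are pushing the pad down and the bar is lower. Its end, at about (195,95) in the wrist half of the picture, lines up with the catch. I'll carry on to home.

>>> {"method": "carry_out", "body": {
  "motion": [0.004,-0.002,0.021,0,0,0,0.001,0,0.014,0,0,0,0.001,0,0.013,0,0,0,0,0,0.005,0,0,0]
}}

```text
clock: 3.8
tcp_pos: [0.5821, 0.1568, 0.1343]
tool_rot: [2.163, 2.276, 0.002]
contact_force: [0.2, -0.3, 0.6]
finger_gap: 0.004
```

```bash
python3 -c "
from h import *
s=get_state();print(topen(s['tcp_pos']),s['contact_force'])
for n in ['scene','wrist','top']:
    f=grab_frame(n);cv2.imwrite(f'pics/{n}4.png',f['frame'][:,:,::-1])
a=cv2.imread('pics/wrist4.png')[40:300,130:390];b=cv2.imread('pics/scene4.png')[130:230,220:360]
cv2.imwrite('pics/c4.png',np.hstack([cv2.resize(a,(400,400),interpolation=2),cv2.resize(b,(400,286),interpolation=2)[list(range(286))+[285]*114]]))"
```

```text
[ 69.70869796 100.27330069 134.29446999] [ 0.18520124 -0.30651041  0.61035306]
```

View pics/c4.png

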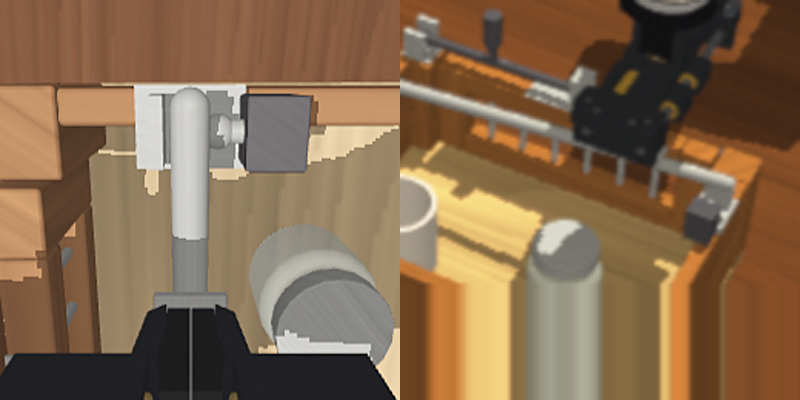

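```bash
python3 -c "
from h import *
W=grab_frame('wrist');S=grab_frame('scene')
for th in(0,.03,.06,.1):
  e=pen(70,-165+338*np.cos(th),132+338*np.sin(th)); print(th,'W end',((proj(W,e)-[130,40])*400/260).round(),'S end',proj(S,e).round(1))
print('Wtcp',((proj(W,get_state()['tcp_pos'])-[130,40])*400/260), 'pad shut',((proj(W,pen(70,100,142))-[130,40])*400/260),((proj(W,pen(70,115,142))-[130,40])*400/260))
print('S',proj(S,get_state()['tcp_pos']))
cv2.imwrite('pics/s5.png',cv2.resize(S['frame'][140:215,260:360,::-1],(800,600),interpolation=2))
cv2.imwrite('pics/w5.png',cv2.resize(W['frame'][80:260,150:390,::-1],(800,600),interpolation=2))
"
```

```text
0 W end [190. 101.] S end [334.  203.1]
0.03 W end [190. 103.] S end [334.5 200. ]
0.06 W end [190. 106.] S end [334.9 196.9]
0.1 W end [191. 112.] S end [335.2 192.7]
Wtcp [191.93755446 294.64274712] pad shut [190.57743076 302.15224549] [190.52839096 265.13687245]
S [306.18431193 191.83582144]
```

View pics/s5.png

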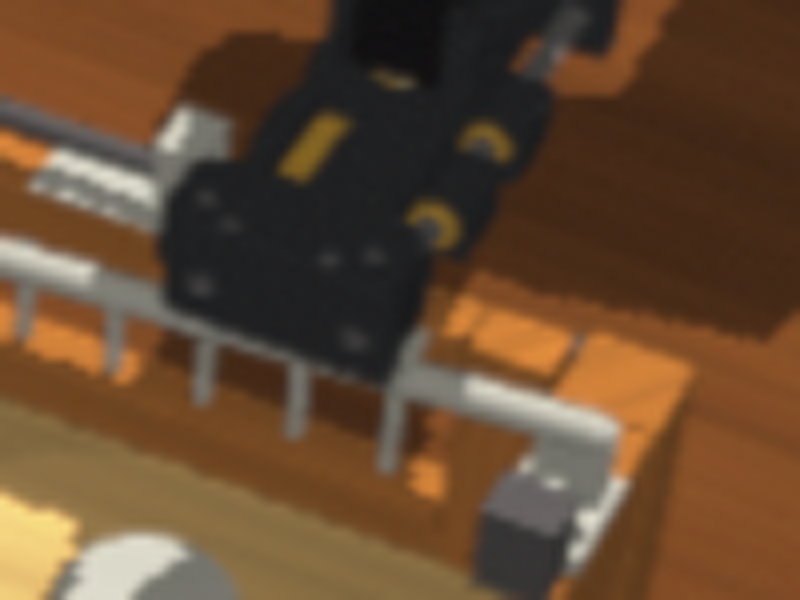

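View pics/w5.png

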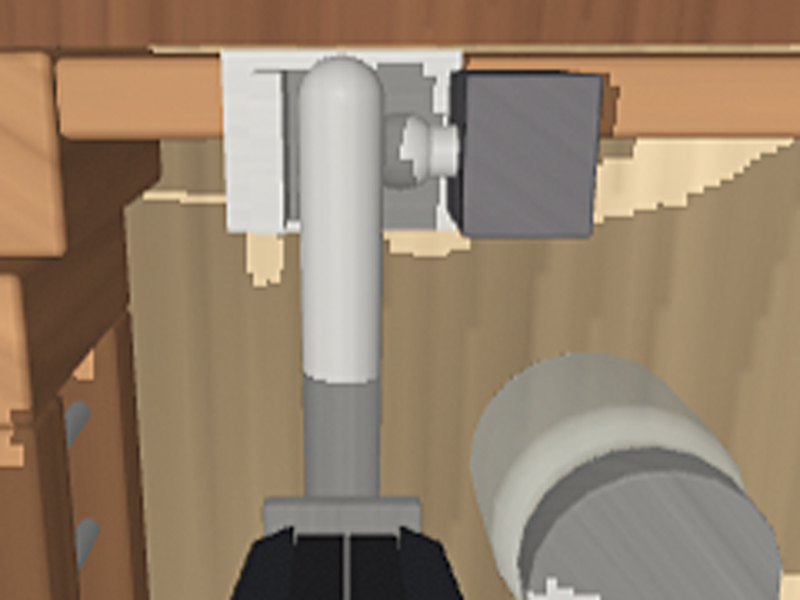

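```bash
python3 -c "
from h import *
W=grab_frame('wrist');S=grab_frame('scene')
w=lambda a,b:(150+(a+.5)*.3-.5,80+(b+.5)*.3-.5)
s=lambda a,b:(260+(a+.5)*.125-.5,140+(b+.5)*.125-.5)
t=lambda n,a,b:print(n,topen(tri(W,w(*a),S,s(*b))[0]).round(1),tri(W,w(*a),S,s(*b))[1])
t('tip',(341,57),(622,430))
t('padfarleft? ',(420,500),(425,335))
t('boxFR',(602,75),(490+85,497))
t('boxNL', (465,235),(482,575))
print('NLpost top',topen(onz(W,w(65,255),.12)),topen(onz(S,s(578,338),.12)))
print('FL post corner S',topen(onz(S,s(693,372),.12)))
print(get_state()['tool_rot'],get_state()['qpos'])
"
```

```text
tip [ 69.8 177.4 166.1] 0.0019482504266010632
padfarleft?  [ 79.7 118.8 183.2] 0.00644361778588583
boxFR [103.9 175.4 167.4] 0.0011814467684408937
boxNL [ 92.7 146.7 111.4] 0.0029336300234102997
NLpost top [ 18.9470341  143.17365937 120.        ] [-10.61890714 137.42775914 120.        ]
FL post corner S [-13.46772654 175.00390955 120.        ]
[2.16275919 2.27511578 0.00510918] [ 2.21822994e-01  1.81927061e-01  1.83961523e+00 -3.30595785e-04
  1.11593741e+00  1.71343131e-01]
```

```bash
python3 -c "
from h import *
W=grab_frame('wrist');print(topen(W['eye']),R.from_rotvec(W['attitude']).as_matrix()[:,2]);T=grab_frame('top')
q=lambda p:((proj(W,p)-[150,80])/.3).round()
for th in(0,.05,.1):
  r=lambda a,b:(-165+a*np.cos(th)-b*np.sin(th),132+a*np.sin(th)+b*np.cos(th))
  print(th,'far edge',q(pen(58,*r(280,10))),q(pen(82,*r(280,10))),'near',q(pen(70,*r(250,10))),'rod at y',q(pen(64,*r(310,0))),q(pen(76,*r(310,0))),'cap',q(pen(70,*r(344,0))))
print('catch', q(pen(70,163,152)),'post',q(pen(11,140,120)),q(pen(11,178,120)))
p=topen(get_state()['tcp_pos']);print('tips',q(pen(*(p+[9,9,0]))),q(pen(*(p+[-9,9,0]))))
a=T['frame'][120:250,170:330,::-1];cv2.imwrite('pics/t5.png',cv2.resize(a,(736,598),interpolation=2))
"
```

```text
[ 69.75313543 180.35868646 313.84901294] [ 0.01874732 -0.30514148 -0.95212248]
0 far edge [274. 441.] [414. 440.] near [344. 596.] rod at y [308. 256.] [378. 256.] cap [343.  49.]
0.05 far edge [269. 477.] [419. 476.] near [344. 637.] rod at y [306. 278.] [381. 277.] cap [343.  53.]
0.1 far edge [263. 523.] [426. 523.] near [345. 687.] rod at y [302. 308.] [385. 308.] cap [343.  64.]
catch [343. 162.] post [ 22. 271.] [ 1. 55.]
tips [397. 457.] [296. 458.]
```

View pics/t5.png

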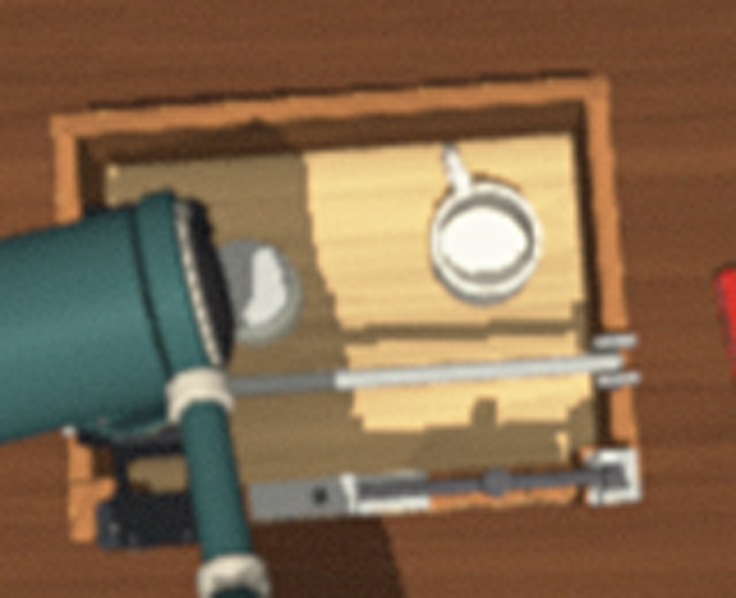

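```bash
python3 -c "
from h import *
S=grab_frame('scene');T=grab_frame('top')
p=topen(get_state()['tcp_pos'])
s=lambda q:((q-[260,140])/.125).round()
for hx in (93.5,37.5):
  for zz in (64,):
    print(hx,[s(proj(S,pen(*(p+[hx,dy,zz])))) for dy in (-(131-hx),131-hx)])
print('tcp',s(proj(S,pen(*p))),'pad corner shut',s(proj(S,pen(82,115,142))), 'pad .075',s(proj(S,pen(82,114,163))))
for th in(0,.04,.08): print(th,'rod top at 330',s(proj(S,pen(70,-165+330*np.cos(th),138+330*np.sin(th)))),'rod low',s(proj(S,pen(70,-165+330*np.cos(th),126+330*np.sin(th)))))
print('catch',s(proj(S,pen(70,163,152))))
"
```

```text
93.5 [array([136., 408.]), array([381., 500.])]
37.5 [array([ 48., 229.]), array([645., 444.])]
tcp [370. 415.] pad corner shut [401. 439.] pad .075 [405. 388.]
0 rod top at 330 [570. 481.] rod low [565. 509.]
0.04 rod top at 330 [575. 449.] rod low [569. 478.]
0.08 rod top at 330 [578. 416.] rod low [573. 446.]
catch [570. 445.]
```

```bash
python3 -c "
from h import *
s=get_state();W=grab_frame('wrist')
Rt=R.from_rotvec(s['tool_rot']);
for dz in (0,-.019,-.03): 
  print(dz,[proj(W,s['tcp_pos']+Rt.apply([dx,0,dz])).round(1) for dx in (-.009,0,.009)],'open',proj(W,s['tcp_pos']+Rt.apply([0.009,.044,dz])).round(1))
"
```

```text
0 [array([254.1, 244.7]), array([254.1, 231.2]), array([254.1, 217.4])] open [328.1 217.4]
-0.019 [array([254.1, 260.2]), array([254.1, 245.6]), array([254.2, 230.5])] open [335.9 230.5]
-0.03 [array([254.2, 270.7]), array([254.2, 255.3]), array([254.2, 239.4])] open [341.2 239.4]
```

```bash
python3 -c "
import cv2
a=cv2.imread('pics/wrist1.png')[200:300,180:340];b=cv2.imread('pics/wrist4.png')[200:300,180:340]
import numpy as np
cv2.imwrite('pics/c6.png',np.hstack([cv2.resize(a,(400,250)),cv2.resize(b,(400,250))]))"
```

```text
(no output)
```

View pics/c6.png

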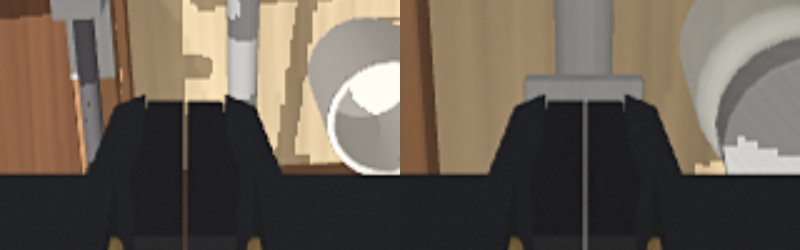

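I found a disagreement. The wrist view puts the real fingertips about 28 mm behind the reported TCP: row 240 instead of row 217, in free air as well as here. The scene view agrees, because the bar is still about 0.08 rad up while the TCP reads z=134. I'll treat the tips as TCP z + 28 mm and keep pressing in small steps while watching the force.

>>> {"method": "carry_out", "body": {
  "motion": [0,0,0.01,0,0,0,0,0,0.005,0,0,0]
}}

```text
clock: 4.65
tcp_pos: [0.5832, 0.1573, 0.1212]
tool_rot: [2.163, 2.275, 0.007]
contact_force: [-4.2, -0.2, 8.1]
finger_gap: 0.004
```

>>> {"method": "carry_out", "body": {
  "motion": [0,0,0.005,0,0,0,0,0,0.002,0,0,0]
}}

```text
clock: 4.9
tcp_pos: [0.5829, 0.1577, 0.1137]
tool_rot: [2.163, 2.276, 0.007]
contact_force: [-0.1, 0.9, 1.3]
finger_gap: 0.009
```

The force peaked at 8 N and then fell, which looks like the ball snapping over the bar. I'll press on to the hard stop.

>>> {"method": "carry_out", "body": {
  "motion": [0,0,0.003,0,0,0,0,0,0.003,0,0,0]
}}

```text
clock: 5.15
tcp_pos: [0.5832, 0.1578, 0.1105]
tool_rot: [2.163, 2.276, 0.007]
contact_force: [-10.4, -2.1, 26.1]
finger_gap: 0.006
```

```bash
python3 -c "
from h import *
W=grab_frame('wrist');S=grab_frame('scene')
a=cv2.resize(S['frame'][140:215,260:360,::-1],(400,300),interpolation=2)
b=cv2.resize(W['frame'][80:260,150:390,::-1],(400,300),interpolation=2)
cv2.imwrite('pics/c7.png',np.hstack([b,a]))
"
```

```text
(no output)
```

View pics/c7.png

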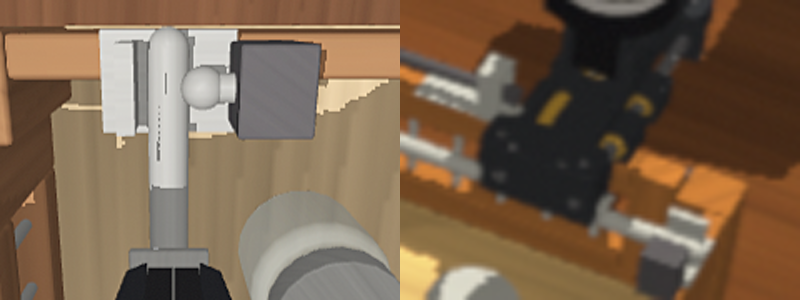

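The ball now sits over the rod at about (205,88), and the force rose to 26 N at the hard stop, so the bar is home. The stop also sets the tip offset at 30 mm. I'll retract, open the gripper and go above the knob.

>>> {"method": "carry_out", "body": {
  "motion": [0,0,-0.03,0,0,0,0,0,-0.05,0,0,0,0,0,-0.02,0,0,0]
}}

```text
clock: 5.62
tcp_pos: [0.5806, 0.1565, 0.21]
tool_rot: [-2.164, -2.277, 0.002]
contact_force: [0.2, 0.1, -0.2]
finger_gap: 0.002
```

```bash
python3 -c "
from h import *
rows([(pen(0,-85,200),YAW)])
S=grab_frame('scene');T=grab_frame('top')
cv2.imwrite('pics/c8.png',np.vstack([cv2.resize(S['frame'][125:215,200:360,::-1],(528,297),interpolation=2),cv2.resize(T['frame'][180:250,200:324,::-1],(528,297),interpolation=2)]))"
```

```text
t 5.62 pen [ 68.2 100.1 210. ] jaw yaw 0.051
-0.046, -0.017, 0.003, -0, 0, -0 ,
-0.046, -0.017, 0.002, -0, 0, -0 ,
-0.047, -0.017, 0.003, -0, 0, -0 ,
-0.046, -0.017, 0.002, -0, 0, -0 ,
--
```

View pics/c8.png

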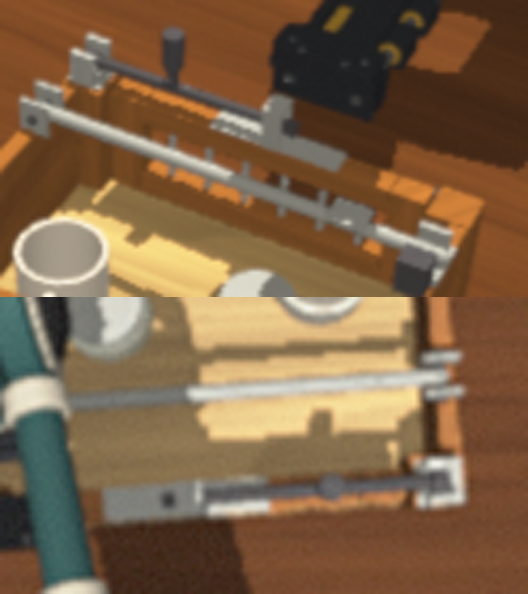

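The bar lies level in its catch. The bolt is still shot, and the knob is at about (175,40) in the scene half.

>>> {"method": "carry_out", "body": {
  "motion": [-0.046,-0.017,0,0,0,0,-0.046,-0.017,0,0,0,0,-0.047,-0.017,0,0,0,0,-0.046,-0.017,0,0,0,0,0,0,0,0,0,0],
  "grip": 1
}}

```text
clock: 6.35
tcp_pos: [0.5171, -0.0363, 0.2005]
tool_rot: [-2.156, -2.275, 0.014]
contact_force: [1.4, 0.2, 0.2]
finger_gap: 0.551
```

```bash
python3 -c "
from h import *
rows([(pen(0,-85,200),YAW),(pen(0,-85,128),YAW)])
W=grab_frame('wrist');p=pen(0,-85,192);print(proj(W,p))
cv2.imwrite('pics/w9.png',W['frame'][:,:,::-1])"
```

```text
t 6.35 pen [ -5.3 -89.2 200.5] jaw yaw 0.053
0.004, 0.005, 0, -0.01, 0, 0 ,
--
0, 0, 0.036, -0, 0, 0 ,
0, 0, 0.036, -0, 0, 0 ,
--
[262.7447466  219.52963232]
```

View pics/w9.png

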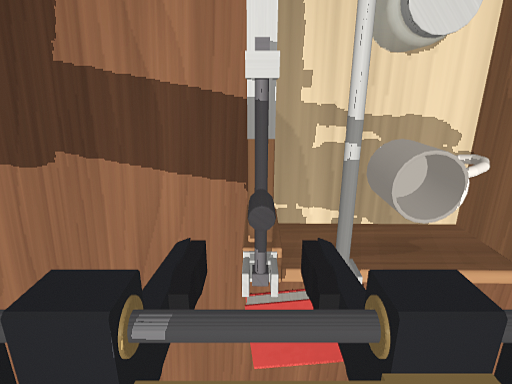

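The wrist view shows the knob top at about (261,216), within a few pixels of the predicted (263,219). I'll descend around it.

>>> {"method": "carry_out", "body": {
  "motion": [0.005,0.004,0,0,0,0,0,0,0,0,0,0,0,0,0.025,0,0,0,0,0,0.025,0,0,0,0,0,0.02,0,0,0]
}}

```text
clock: 7.02
tcp_pos: [0.5241, -0.0237, 0.1291]
tool_rot: [-2.147, -2.285, 0.008]
contact_force: [-0.4, 0.2, -0.2]
finger_gap: 1.001
```

```bash
python3 -c "
from h import *
rows([(pen(0,-85,128),YAW)])
W=grab_frame('wrist');S=grab_frame('scene');
cv2.imwrite('pics/c10.png',np.hstack([cv2.resize(W['frame'][:,:,::-1],(400,300)),cv2.resize(S['frame'][90:210,180:340,::-1],(400,300),interpolation=2)]))"
```

```text
t 7.03 pen [  2.4 -76.9 129.1] jaw yaw 0.062
-0.008, -0.002, 0.001, -0.01, -0, 0.01 ,
--
```

View pics/c10.png

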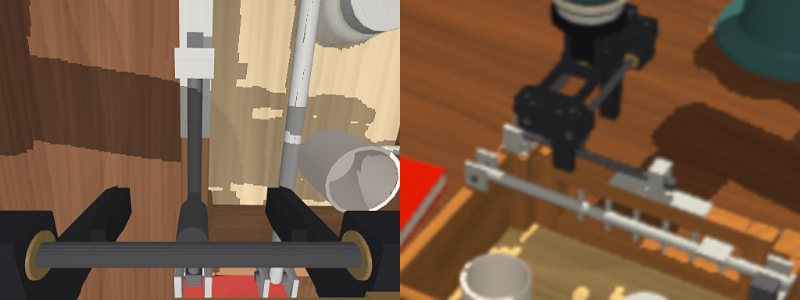

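>>> {"method": "carry_out", "body": {
  "motion": [-0.008,-0.004,0,0,0,0,0,0,0,0,0,0]
}}

```text
clock: 7.38
tcp_pos: [0.5194, -0.0313, 0.1286]
tool_rot: [-2.143, -2.285, 0.011]
contact_force: [-0.3, -0.1, 0.3]
finger_gap: 1.005
```

```bash
python3 -c "
from h import *
rows([(pen(0,-85,128),YAW)])
W=grab_frame('wrist');
cv2.imwrite('pics/w11.png',W['frame'][:,:,::-1])"
```

```text
t 7.38 pen [ -2.7 -84.3 128.6] jaw yaw 0.064
-0.001, 0.003, 0.001, -0.01, -0, 0.01 ,
--
```

View pics/w11.png

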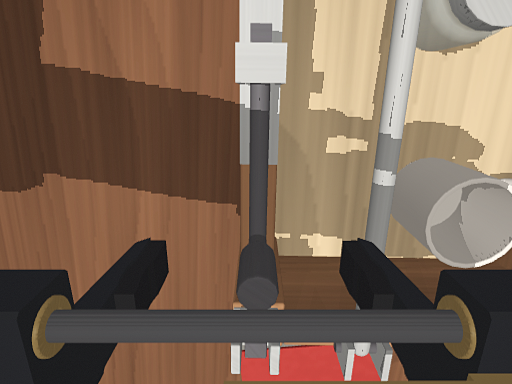

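The knob at column 258 lies between the fingers, whose centre is at 254. I'll close.

>>> {"method": "carry_out", "body": {
  "motion": [0,0.002,0,0,0,0,0,0,0,0,0,0,0,0,0,0,0,0,0,0,0,0,0,0,0,0,0,0,0,0],
  "grip": -1
}}

```text
clock: 8.05
tcp_pos: [0.5233, -0.0313, 0.1309]
tool_rot: [-2.146, -2.287, 0.007]
contact_force: [-0.1, 1.0, 0.3]
finger_gap: 0.459
```

>>> {"method": "carry_out", "body": {
  "motion": [0,0,0,0,0,0,0,0,0,0,0,0]
}}

```text
clock: 8.3
tcp_pos: [0.5231, -0.0314, 0.1307]
tool_rot: [-2.146, -2.287, 0.007]
contact_force: [-0.5, 0.1, 0.8]
finger_gap: 0.229
```

>>> {"method": "carry_out", "body": {
  "motion": [0,0,0,0,0,0,0,0,0,0,0,0]
}}

```text
clock: 8.55
tcp_pos: [0.5222, -0.0315, 0.1304]
tool_rot: [-2.145, -2.286, 0.009]
contact_force: [-1.1, -0.2, 0.7]
finger_gap: 0.195
```

```bash
python3 -c "
from h import *
rows([(pen(0,-85,128),YAW)])
W=grab_frame('wrist');
cv2.imwrite('pics/w12.png',W['frame'][:,:,::-1])"
```

```text
t 8.55 pen [ 1.000e-01 -8.470e+01  1.304e+02] jaw yaw 0.064
-0, -0, 0.002, -0.01, -0, 0.01 ,
--
```

View pics/w12.png

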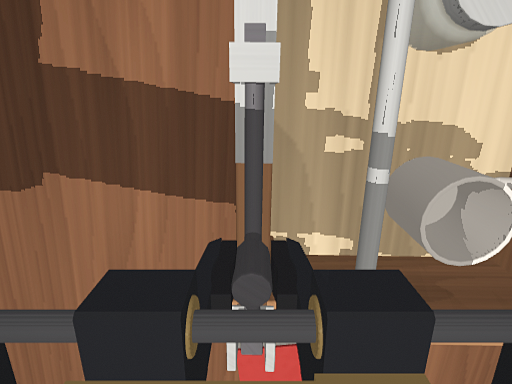

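Gripped: the gap of 0.195 is about 17 mm, and the knob is 18 mm. Now I'll lift 9 mm, tilting with the bolt.

>>> {"method": "carry_out", "body": {
  "motion": [0,0,-0.005,0,-0.045,0,-0.001,0,-0.004,0,-0.04,0]
}}

```text
clock: 8.85
tcp_pos: [0.5218, -0.0323, 0.1385]
tool_rot: [2.114, 2.248, -0.101]
contact_force: [-0.3, 2.2, -1.2]
finger_gap: 0.194
```

```bash
python3 -c "
from h import *
s=get_state();print(topen(s['tcp_pos']),R.from_rotvec(s['tool_rot']).as_matrix()[:,2],s['contact_force'],s['moment'])
W=grab_frame('wrist');S=grab_frame('scene');
cv2.imwrite('pics/c13.png',np.hstack([cv2.resize(W['frame'][:,:,::-1],(400,300)),cv2.resize(S['frame'][110:200,200:320,::-1],(400,300),interpolation=2)]))"
```

```text
[ -0.32776915 -85.3711946  138.51197246] [-0.00505476 -0.08453185 -0.99640796] [-0.32540584  2.16111279 -1.23594722] [ 0.50645109 -0.06433312 -0.0613325 ]
```

View pics/c13.png

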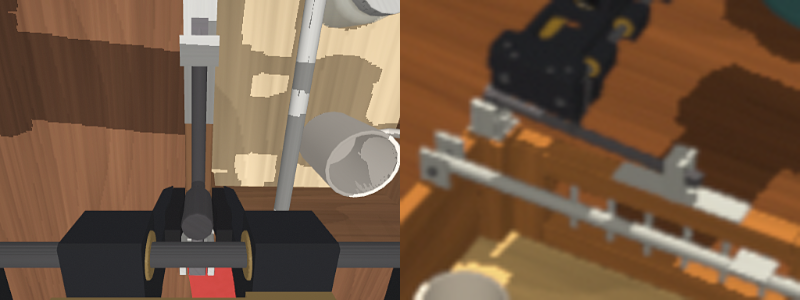

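The bolt is lifted about 8 mm, and the weight shows in the force reading. Now I'll draw it back.

>>> {"method": "carry_out", "body": {
  "motion": [0,0,-0.001,0,0,0,0.01,0,-0.001,0,0,0,0.01,0,-0.001,0,0,0]
}}

```text
clock: 9.32
tcp_pos: [0.5207, -0.0119, 0.1397]
tool_rot: [2.113, 2.249, -0.1]
contact_force: [-0.8, -2.7, -0.5]
finger_gap: 0.194
```

```bash
python3 -c "
from h import *
s=get_state();print(topen(s['tcp_pos']),R.from_rotvec(s['tool_rot']).as_matrix()[:,2],s['contact_force'],s['moment'])"
```

```text
[ -0.38024731 -64.9932537  139.68546222] [-0.0048937  -0.08408963 -0.99644618] [-0.76215465 -2.72041561 -0.5469136 ] [-0.22493831 -0.10122497 -0.01979971]
```

>>> {"method": "carry_out", "body": {
  "motion": [0.01,0,-0.001,0,0,0,0.009,0,-0.001,0,0,0,0,0,0,0,0,0]
}}

```text
clock: 9.7
tcp_pos: [0.5195, 0.0096, 0.14]
tool_rot: [2.112, 2.25, -0.099]
contact_force: [0.1, 0.6, -1.7]
finger_gap: 0.192
```

```bash
python3 -c "
from h import *
s=get_state();print(topen(s['tcp_pos']),R.from_rotvec(s['tool_rot']).as_matrix()[:,2],s['contact_force'],s['moment'])
W=grab_frame('wrist');S=grab_frame('scene');
cv2.imwrite('pics/c14.png',np.hstack([cv2.resize(W['frame'][:,:,::-1],(400,300)),cv2.resize(S['frame'][110:200,200:320,::-1],(400,300),interpolation=2)]))"
```

```text
[ -0.44320277 -43.39480361 139.9883508 ] [-0.00451367 -0.08329127 -0.99651502] [ 0.14429867  0.63779585 -1.71410972] [ 0.06895151 -0.14352176 -0.08608224]
```

View pics/c14.png

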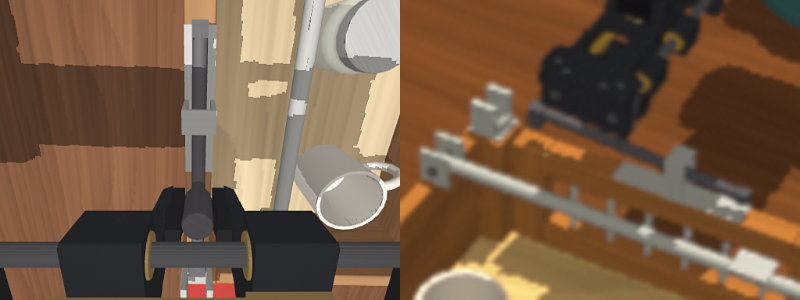

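The bolt is drawn about 41 mm. The nose is clear of the keeper in the scene half. Next I'll swing the gate about its hinge with a knob radius of about 183 mm.

>>> {"method": "carry_out", "body": {
  "motion": [0,-0.011,0,0.005,0,0.06,0,-0.011,0,0.005,0,0.06,0.001,-0.011,0,0.005,0,0.06]
}}

```text
clock: 10.18
tcp_pos: [0.4904, 0.0104, 0.1413]
tool_rot: [2.312, 2.044, -0.097]
contact_force: [2.2, -1.2, -0.7]
finger_gap: 0.197
```

```bash
cat > g.py <<'E'
from h import *
s=get_state();p=topen(s['tcp_pos']);r=p-[0,140,0]
M=R.from_rotvec(s['tool_rot']).as_matrix();print(p.round(1),'R',np.hypot(r[0],r[1]).round(1),'phi',np.arctan2(-r[0],-r[1]).round(3),'yaw',(YAW-np.arctan2(M[1,1],M[0,1])).round(3),M[:,2].round(3),s['contact_force'].round(1),s['moment'].round(2),s['finger_gap'])
E
python3 g.py
```

```text
[-29.4 -41.1 141.3] R 183.5 phi 0.161 yaw 0.175 [-0.011 -0.082 -0.997] [ 2.2 -1.2 -0.7] [-0.24 -0.54  0.21] 0.19689696096175957
```

>>> {"method": "carry_out", "body": {
  "motion": [0.0005,-0.012,0,0.005,0,0.06,0.0005,-0.012,0,0.005,0,0.06,0.0005,-0.012,0,0.005,0,0.06,0,0,0,0,0,0]
}}

```text
clock: 10.68
tcp_pos: [0.4587, 0.0172, 0.1424]
tool_rot: [2.489, 1.822, -0.093]
contact_force: [1.9, -0.1, -3.5]
finger_gap: 0.195
```

```bash
python3 g.py; python3 -c "
from h import *
W=grab_frame('wrist');S=grab_frame('scene');T=grab_frame('top')
cv2.imwrite('pics/c15.png',np.hstack([cv2.resize(T['frame'][120:255,170:330,::-1],(400,338),interpolation=2),cv2.resize(S['frame'][100:235,180:340,::-1],(400,338),interpolation=2)]));cv2.imwrite('pics/w15.png',W['frame'][:,:,::-1])"
```

```text
[-60.8 -32.7 142.4] R 183.1 phi 0.339 yaw 0.359 [-0.016 -0.081 -0.997] [ 1.9 -0.1 -3.5] [ 0.01 -0.3   0.23] 0.19544016701537772
```

View pics/c15.png

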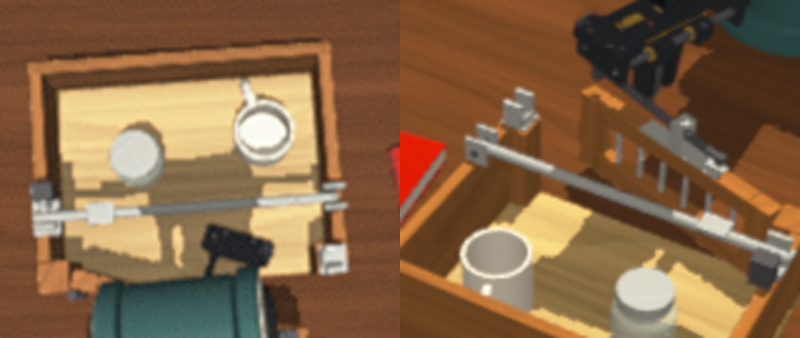

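View pics/w15.png

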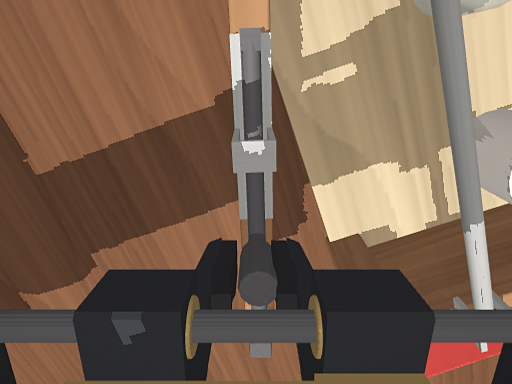

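The gate is open, the bar lies level, and the bolt is held. I'll ease the lift down slightly, then measure the free edge.

>>> {"method": "carry_out", "body": {
  "motion": [0,0,0.003,0,0,0,0,0,0,0,0,0,0,0,0,0,0,0]
}}

```text
clock: 11.2
tcp_pos: [0.4602, 0.0164, 0.1398]
tool_rot: [2.488, 1.822, -0.093]
contact_force: [1.1, -0.6, -1.6]
finger_gap: 0.189
```

```bash
python3 g.py; python3 -c "
from h import *
S=grab_frame('scene');T=grab_frame('top')
cv2.imwrite('pics/s16.png',cv2.resize(S['frame'][120:225,230:370,::-1],(800,600),interpolation=2))
for ph in (.25,.3,.34,.36,.4,.47):
  print(ph,[((proj(S,pen(-277*np.sin(ph)+dx*np.cos(ph),140-277*np.cos(ph)-dx*np.sin(ph),120))-[230,120])*[800/140,600/105]).round() for dx in (-11,11)])
def bar(th,a): return ((proj(S,pen(70,-165+a*np.cos(th),138+a*np.sin(th)))-[230,120])*[800/140,600/105]).round()
print([bar(t,330) for t in (0,.015,.03)])
"; python3 g.py
```

```text
[-59.3 -33.6 139.8] R 183.4 phi 0.329 yaw 0.358 [-0.015 -0.081 -0.997] [ 1.1 -0.6 -1.6] [-0.09 -0.27  0.26] 0.18919060493020923
0.25 [array([132.,  94.]), array([101., 114.])]
0.3 [array([152.,  82.]), array([120., 101.])]
0.34 [array([169.,  73.]), array([136.,  91.])]
0.36 [array([177.,  69.]), array([144.,  86.])]
0.4 [array([194.,  61.]), array([160.,  77.])]
0.47 [array([226.,  48.]), array([190.,  63.])]
[array([578., 458.]), array([580., 450.]), array([581., 441.])]
[-59.3 -33.6 139.8] R 183.4 phi 0.329 yaw 0.358 [-0.015 -0.081 -0.997] [ 3.  -1.  -1.2] [-0.04 -0.41  0.23] 0.19365137731402032
```

View pics/s16.png

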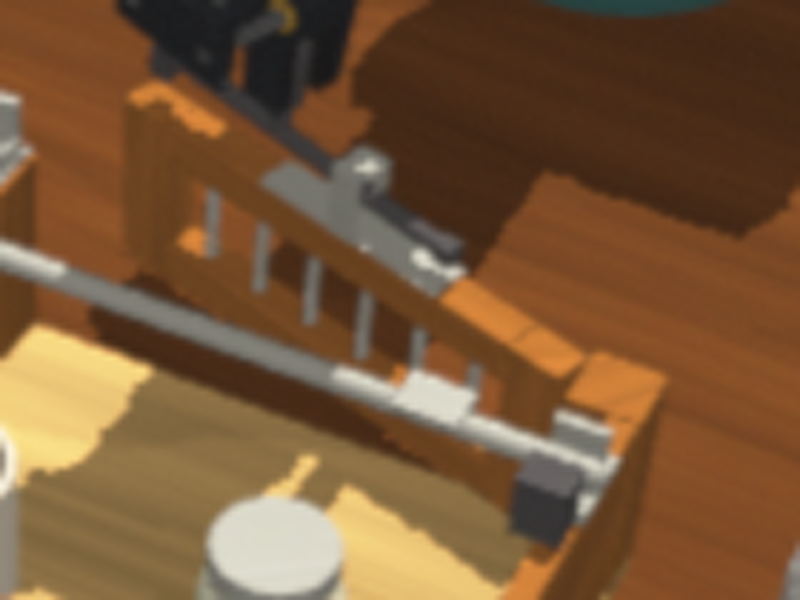

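The free edge is at about (127,98)/(150,83), which gives a gate angle of about 0.32 rad (87 mm open). That agrees with the TCP arc estimate of 0.33. The bar's top matches the shut prediction. I'll open it slightly more for margin and check that it holds still.

>>> {"method": "carry_out", "body": {
  "motion": [0,-0.005,0,0,0,0,0,0,0,0,0,0]
}}

```text
clock: 11.55
tcp_pos: [0.4558, 0.0178, 0.1401]
tool_rot: [2.487, 1.821, -0.091]
contact_force: [3.1, -0.9, -3.0]
finger_gap: 0.194
```

```bash
python3 g.py; python3 -c "
from h import *
[grab_frame('top') for i in range(8)]"; python3 g.py; python3 -c "
from h import *
S=grab_frame('scene');W=grab_frame('wrist');T=grab_frame('top')
cv2.imwrite('pics/c17.png',np.hstack([cv2.resize(T['frame'][:,:,::-1],(400,300)),cv2.resize(S['frame'][100:220,180:340,::-1],(400,300),interpolation=2)]));cv2.imwrite('pics/w17.png',W['frame'][:,:,::-1])"
```

```text
[-63.6 -31.9 140.1] R 183.3 phi 0.354 yaw 0.358 [-0.014 -0.081 -0.997] [ 3.1 -0.9 -3. ] [-0.15 -0.37  0.09] 0.19368356983706633
[-63.4 -32.  140. ] R 183.3 phi 0.353 yaw 0.358 [-0.014 -0.081 -0.997] [ 3.6 -2.3 -1.4] [-0.21 -0.5   0.04] 0.19340466359397812
```

View pics/c17.png

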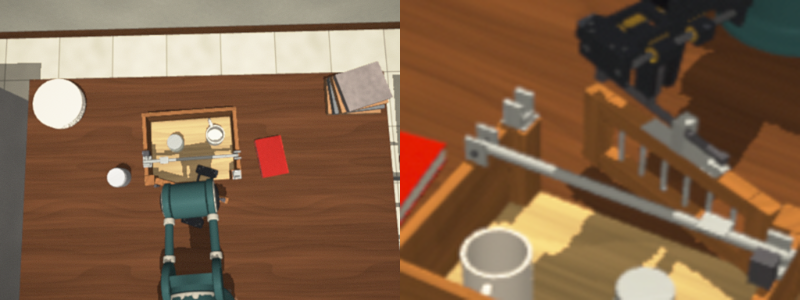

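The gate has stayed still for 0.4 s at about 0.35 rad. The bolt is drawn, the bar is shut, and the jar, mug, book and tin are where they were. I'm handing in.

```bash
python3 -c "
from station import *
print(job_done())"; python3 g.py
```

```text
the job is handed in; nothing more can be done
None
the job is handed in; nothing more can be done
```

I pressed the keeper bar home, lifted the bolt and drew it back, then swung the gate open and handed the job in at about 12 s of the 45 s allowed. No verdict is reported.

**Last checks before hand-in:**
- **Gate:** about 0.35 rad, or roughly 95 mm open at the free edge, from the tool's arc about the hinge. It held still for 0.4 s. The scene view read about 0.32 rad just before a last 5 mm nudge outwards.
- **Bolt:** drawn about 41 mm by tool travel; 25 mm is needed.
- **Grip:** the fingers are still closed on the knob at about 17 mm, against its 18 mm diameter. I had no direct reading of the finger force; half of the most would be 30 N.
- **Keeper bar:** the ball is visible over the bar. The push peaked at 8 N, dropped at the click, then rose to 26 N at the hard stop. The scene image agrees with a level bar, but it is too coarse to confirm 0.015 rad by itself.
- **Jar, mug, book and tin:** they look unmoved in the last top view.

**One disagreement:** the real fingertips are about 30 mm behind the reported TCP. The first push therefore stopped short of the catch, with the TCP already reading below the shut pad height. I found this in the wrist and scene views, set the offset from the contact at the hard stop, and used it for the grasp.

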